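Find the matching saddle spring, check that it stands true, and load it in the kit box

TASK

A saddle needs two spring units of the same colour, and the kit box already holds one standing in its far cell. From the two units lying on the bench pick the one of that colour, stand it foot down and coloured cap up all by itself on the bright metal check plate and let go of it for a second to see that it stands true, then take it again and lower it (do not drop it) into the box's empty cell, so that it stands on the cell's floor, upright with the cap up. Leave all the other spring units and the spanner where they are.

Things in the scene. Friction and masses are not known exactly. Their poses are not given: they have to be found in the camera images.
- unit_blue: Blue spring unit lying on the bench, 120 x 48 x 48 mm, 0.25 kg: a 40 mm diameter steel coil (grip it like a solid cylinder) between two 48 mm square end plates, one painted blue and 16 mm thick (the cap), the other bare steel, 10 mm thick (the foot). Origin at the centre of the unit; x points along the coil from foot to cap (up when it stands); y and z are square to the plates' sides
- unit_orange: Orange spring unit lying on the bench, 120 x 48 x 48 mm, 0.25 kg: a 40 mm diameter steel coil (grip it like a solid cylinder) between two 48 mm square end plates, one painted orange and 16 mm thick (the cap), the other bare steel, 10 mm thick (the foot). Origin at the centre of the unit; x points along the coil from foot to cap (up when it stands); y and z are square to the plates' sides
- mate_blue: Blue spring unit of the same make (48 x 48 x 120 mm) that already stands upright, foot down, blue cap up; it stands either in the far cell of the kit box or on the black rubber pad. Origin at the centre of the foot's underside, z up to the cap
- mate_orange: Orange spring unit of the same make (48 x 48 x 120 mm) that already stands upright, foot down, orange cap up; it stands either in the far cell of the kit box or on the black rubber pad. Origin at the centre of the foot's underside, z up to the cap
- kit_box: dark steel open-topped box fixed to the bench, 160 (x) x 110 (y) mm, 95 mm high, walls and floor 4 mm; a full-height 4 mm wall across its middle makes two cells, each 74 (x) x 102 (y) mm inside. Origin at the centre of its underside; its -x side (with a small pull handle, 12 mm out) looks to the robot, z up
- cell_taken (a point): centre of the inner floor (4 mm above the bench) of the box's far (+x) cell, in which one spring unit stands from the start; axes as the box
- cell_free (a point): centre of the inner floor (4 mm above the bench) of the box's empty near (-x) cell; axes as the box
- check_plate: bright aluminium check plate fixed to the bench, 130 x 130 mm, 8 mm thick. Origin at the centre of its underside, z up
- spare_pad: thin black rubber pad, 85 x 85 mm, 4 mm thick, fixed to the bench; the standing unit that is not in the box stands here. Origin at the centre of its underside
- nut_tin: shallow steel tin full of nuts, 80 (x) x 120 (y) x 40 mm, fixed; a bystander. Origin at the centre of its underside
- spanner: loose steel spanner lying flat; a bystander. Origin under the middle of its length, x along it

How it is judged:
On the way:
1. the lying unit of the same colour as the one in the box stands by itself, cap up, on the check plate, let go (((horizontal distance between mate_blue and cell_taken below 0.05 m and angle between unit_blue's own x axis and vertical below 0.08 rad and x of unit_blue in the frame of check_plate between -0.055 and 0.055 m and y of unit_blue in the frame of check_plate between -0.055 and 0.055 m and z of unit_blue in the frame of check_plate between 0.064 and 0.072 m and linear speed of unit_blue below 0.02 m/s and contact force between unit_blue and the fingers below 0.1 N) or (horizontal distance between mate_orange and cell_taken below 0.05 m and angle between unit_orange's own x axis and vertical below 0.08 rad and x of unit_orange in the frame of check_plate between -0.055 and 0.055 m and y of unit_orange in the frame of check_plate between -0.055 and 0.055 m and z of unit_orange in the frame of check_plate between 0.064 and 0.072 m and linear speed of unit_orange below 0.02 m/s and contact force between unit_orange and the fingers below 0.1 N))), for 0.4 s.
At the end, for the whole second after the job is handed in: The unit matching the one in the far cell stands in the empty cell (axis within 25 x 40 mm of its centre), on its floor (within 5 mm), cap up within 0.1 rad of upright, at rest and released; the unit in the far cell still stands upright there (((horizontal distance between mate_blue and cell_taken below 0.05 m and angle between unit_blue's own x axis and vertical below 0.1 rad and x of unit_blue in the frame of cell_free between -0.025 and 0.025 m and y of unit_blue in the frame of cell_free between -0.04 and 0.04 m and z of unit_blue in the frame of cell_free between 0.055 and 0.065 m and linear speed of unit_blue below 0.02 m/s and contact force between unit_blue and the fingers below 0.1 N and angle between mate_blue's own z axis and vertical below 0.1 rad) or (horizontal distance between mate_orange and cell_taken below 0.05 m and angle between unit_orange's own x axis and vertical below 0.1 rad and x of unit_orange in the frame of cell_free between -0.025 and 0.025 m and y of unit_orange in the frame of cell_free between -0.04 and 0.04 m and z of unit_orange in the frame of cell_free between 0.055 and 0.065 m and linear speed of unit_orange below 0.02 m/s and contact force between unit_orange and the fingers below 0.1 N and angle between mate_orange's own z axis and vertical below 0.1 rad))); the robot touches nothing.
It fails at once if the lying unit whose colour is not that in the box is moved more than 20 mm ((horizontal distance between mate_blue and cell_taken below 0.05 m and distance of unit_orange from where it was at the start of the episode above 0.02 m) or (horizontal distance between mate_orange and cell_taken below 0.05 m and distance of unit_blue from where it was at the start of the episode above 0.02 m)).
It fails at once if a standing unit is moved more than 20 mm (distance of any of mate_blue, mate_orange from where it was at the start of the episode above 0.02 m).
It fails at once if the spanner is moved more than 20 mm (distance of spanner from where it was at the start of the episode above 0.02 m).
It fails at once if the unit is dropped into the cell (over 0.7 m/s, a fall of about 25 mm, in or just above the cell) ((x of unit_blue in the frame of cell_free between -0.025 and 0.025 m and y of unit_blue in the frame of cell_free between -0.04 and 0.04 m and z of unit_blue in the frame of cell_free below 0.16 m and linear speed of unit_blue above 0.7 m/s) or (x of unit_orange in the frame of cell_free between -0.025 and 0.025 m and y of unit_orange in the frame of cell_free between -0.04 and 0.04 m and z of unit_orange in the frame of cell_free below 0.16 m and linear speed of unit_orange above 0.7 m/s)).
It also fails if it takes over 54 s, if anything falls off the work surface, if the arm or the gripper's body presses on something with over 40 N, if the wrist force passes 120 N, or if a joint passes its speed limit or range.

ROBOT

A 7-joint arm with a two-finger parallel gripper is mounted at the origin on the work surface. World frame = base frame: x ahead of the robot, y to its left, z up, the work surface at z = 0. Lengths are in m, angles in rad, forces in N, time in s.
With the tool pointing down it reaches from about 0.4 to 0.85 m from the base axis. Payload 10.4 kg.
Tool frame: the origin (TCP) lies at the very end of the fingers, on their centre line; the grasp point (between the pads) lies 19 mm behind it (manip.grip_point_offset is the distance from the TCP to the grasp point, in m); z points along the fingers, y is the line along which they close (so a half turn about z gives the same grasp; the last joint's range is limited). The gripper opens to 85 mm and grips with 20 to 120 N. Pads are 22 mm wide; open, the fingers measure 114 mm over their backs; the gripper's body (76 mm by 85 mm) begins 54 mm behind the grasp point. The pads swing forward as they close: fully open they stand 13 mm farther back than shut.
Start: joints at [-1.147, 0.332, -0.065, 1.46, 0.022, 1.35, -0.088], TCP at [0.27, 0.564, 0.205] pointing down, gripper open.
Joint ranges: [-2.6, 2.6], [-0.5, 2.12], [-1.47, 1.34], [0.16, 2.42], [-1.27, 4.41], [0.06, 2.06], [-2.6, 2.6]. Speed limits (rad/s): [2.22, 2.22, 2.79, 2.79, 3.14, 3.14, 3.14].

INTERFACE

Orientations are given as a unit quaternion [x, y, z, w].
In Python, from workcell import manip gives the robot as it stands. The module is installed in compiled form; this text tells all that it offers.
- The arm moves only by the tool step_arm, never from a script. Its argument "moves" is a list of rows, each a list of 7 numbers: the closure, from 0 (fully open) to 1 (shut), then the shift along the world's x, y, z in mm, then the turn, a rotation vector about the world's x, y, z in rad. In form: [[grip, tx, ty, tz, ax, ay, az], ...]. A call has 1 to 10 rows; each row is the pose to reach, as a shift and turn from the pose commanded when the call began; what a row does not reach only later rows make up. A row lasts 1/10 s, in which the tool goes at most 50 mm and 8.59 degrees, less where a joint would pass 70% of its speed; a pose out of reach is approached as far as the arm can. A call with a gripper value outside its range is refused whole. The fingers move at their own pace and stop on an object; "grip_force" is the grip in N (left out, the last holds). Time passes only in rows, so rows that repeat a pose let the fingers close. It gives the time, the measured TCP pose, the force, the opening and the grip force at its end, in the units of the state.
- manip.get_obs(): the state, without advancing time (a new reading comes with each control period).
- manip.camera(name): name is "scene" or "top" or "wrist"; returns a dict with "image" (384x512x3 uint8, blue, green, red), "K" (3x3 intrinsics, pixels), "rvec" (rotation vector, rad) and "tvec" (3), from world to camera coordinates, as OpenCV has them; the wrist camera has in their place "mount" (4x4, takes a point from camera to tool coordinates, whose origin is the TCP and whose axes are the flange's). Camera axes: x right, y down, z forward; pixel columns grow to the right and rows downward; lengths in m; the calibration is good to about 2 mm. A picture is of the moment at which its call begins: read the wrist's pose just before it. There is no depth.
- manip.hand_in(): hands the job in; it is judged then, once.
The state is a dict: "clock": time; "joint_pos": joint angles; "joint_velocities": joint speeds; "tau": joint torques, N m; "position": TCP position; "ee_rot": TCP orientation; "ft_force": force on the tool from outside, world axes, zero at the start; "torque": the same for the moment, N m; "grip_width": opening from 0.0 (shut) to 1.0 (fully open); "grasp_force": force on a finger pad.
Only numpy, scipy, OpenCV 4.12 (cv2) and the standard library are available. Lean on these libraries where they do the work, as an engineer would, in place of code of your own. Each camera call takes 0.05 s, during which the arm holds its last target. There are 200 camera calls.

## Working session

There is one attempt and no reset: what is moved stays moved. The work goes in short steps, Python scripts to look and compute and a tool call to move; the robot and the scene stay as the last step left them, time stands still between calls to the robot, and variables do not carry over. Pictures are saved under pics/ and viewed, at most 10 in all, crops included, and the job is handed in when it is done.

Besides the shell and the picture viewer there is one more tool, called after "Call:" by a JSON object that holds its "api" and its "payload", one argument or row to a line. step_arm: Moves the arm, as the interface text tells. Its arguments: {"type":"object","properties":{"moves":{"type":"array","items":{"type":"array","items":{"type":"number"}}},"grip_force":{"type":"number"}},"required":["moves"]}

```bash
mkdir -p pics; cat > h.py <<'E'
import numpy as np, cv2
from workcell import manip
def ray(c,uv,z):
    "pixel(s) -> world point on plane z (fixed cameras)"
    R=cv2.Rodrigues(np.array(c["rvec"],float))[0]; t=np.array(c["tvec"],float).ravel()
    uv=np.atleast_2d(np.array(uv,float)); d=np.c_[uv,np.ones(len(uv))]@np.linalg.inv(np.array(c["K"])).T@R
    o=-R.T@t
    return o+d*((z-o[2])/d[:,2])[:,None]
E
python3 - <<'E'
from h import *
for n in("top","scene"):
    c=manip.camera(n); cv2.imwrite(f"pics/{n}0.png",c["image"]); R=cv2.Rodrigues(np.array(c["rvec"],float))[0]; print(n,(-R.T@np.array(c["tvec"]).ravel()).round(3))
o=manip.get_obs(); print(o["ee_rot"],o["position"],o["clock"],manip.grip_point_offset)
E
```

```text
top [ 0.413 -0.023  0.9  ]
scene [1.256 0.026 0.623]
[ 2.21551327e-01  9.75148503e-01 -6.25790305e-04 -1.22606242e-04] [0.26990858 0.56330283 0.20410299] 0.1 0.0187
```

View pics/top0.png

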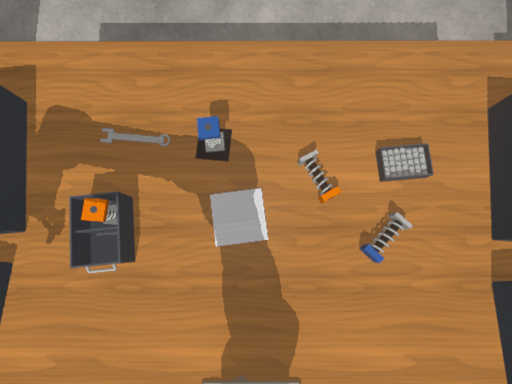

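View pics/scene0.png

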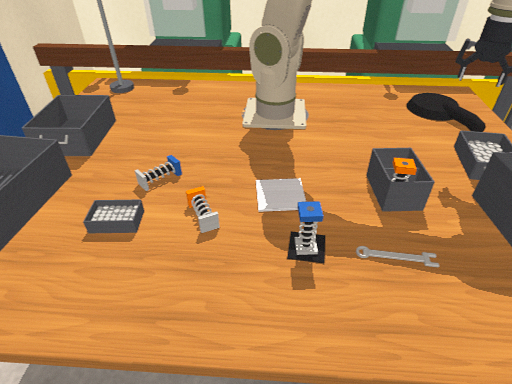

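The scene view shows orange standing in the box, at top px (94,210), and blue on the pad at (208,128). So the target is the lying orange unit: foot near top px (310,157), cap near (330,194). The plate is at (239,217), and the empty near cell is at about (97,250).

```bash
python3 - <<'E'
from h import *
c=manip.camera("top"); im=c["image"]
a=cv2.resize(im[140:210,290:350],None,fx=6,fy=6,interpolation=cv2.INTER_CUBIC)
b=cv2.resize(im[185:280,60:140],None,fx=5,fy=5,interpolation=cv2.INTER_CUBIC)
h=max(a.shape[0],b.shape[0]); p=np.zeros((h,a.shape[1]+b.shape[1],3),np.uint8); p[:a.shape[0],:a.shape[1]]=a; p[:b.shape[0],a.shape[1]:]=b
cv2.imwrite("pics/crop.png",p)
hsv=cv2.cvtColor(im,cv2.COLOR_BGR2HSV)
m=cv2.inRange(hsv,(5,225,170),(18,255,255))
n,l,s,ce=cv2.connectedComponentsWithStats(m)
for i in range(1,n):
    if s[i,4]>40: r=cv2.minAreaRect(np.argwhere(l==i)[:,::-1].astype(np.float32)); print(s[i],ce[i],cv2.boxPoints(r).round(1).tolist())
g=cv2.inRange(hsv,(0,0,110),(180,50,255)); g[:180]=0; g[260:]=0; g[:,:200]=0; g[:,280:]=0
k=max(cv2.findContours(g,0,2)[0],key=cv2.contourArea); q=cv2.boxPoints(cv2.minAreaRect(k)); print("plate",q.round(1).tolist(),ray(c,q,.008).round(3).tolist(), ray(c,q,.008).mean(0))
E
```

```text
[321 187  20  15 129] [330.45736434 193.6124031 ] [[320.3999938964844, 195.1999969482422], [337.29998779296875, 185.8000030517578], [340.70001220703125, 191.8000030517578], [323.70001220703125, 201.3000030517578]]
[ 81 199  25  22 419] [ 93.25775656 209.67303103] [[80.69999694824219, 219.0], [83.9000015258789, 197.0], [105.69999694824219, 200.10000610351562], [102.5999984741211, 222.10000610351562]]
plate [[208.5, 194.10000610351562], [261.1000061035156, 187.1999969482422], [267.8999938964844, 239.3000030517578], [215.3000030517578, 246.10000610351562]] [[0.552, 0.107, 0.008], [0.569, -0.025, 0.008], [0.44, -0.042, 0.008], [0.423, 0.087, 0.008]] [0.49608063 0.03174044 0.008     ]
```

View pics/crop.png

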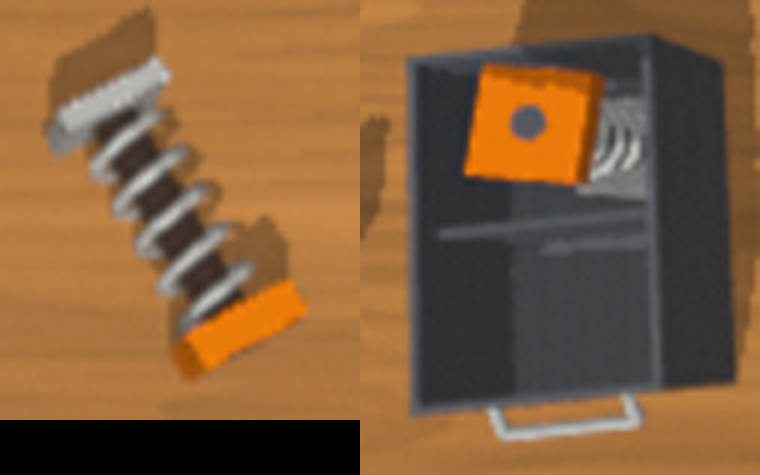

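The left crop shows the unit lying with its foot upper-left and its cap lower-right, and the top faces are clear. The right crop shows the box rim corners at px (69.6,197), (118.4,192.4), (120,262.4) and (70.6,267.4), with the near cell empty.

```bash
python3 - <<'E'
from h import *
c=manip.camera("top")
cap=ray(c,[332.65,196.5],.048)[0]; ft=ray(c,[307.9,154.6],.048)[0]
print("unit",cap,ft,(cap+ft)/2,np.linalg.norm(cap-ft),np.degrees(np.arctan2(*(cap-ft)[1::-1])))
B=ray(c,[[69.6,197],[118.4,192.4],[120,262.4],[70.6,267.4]],.095); ctr=B.mean(0)
x=(B[0]+B[1]-B[2]-B[3])/2; print("box",B.round(3).tolist(),ctr,np.linalg.norm(x),np.degrees(np.arctan2(x[1],x[0])), "free",ctr-x/np.linalg.norm(x)*.039)
print("mate cap",ray(c,[93.2,209.5],.124), "pad blue",ray(c,[208,128],.124),"spanner",ray(c,[[102,135],[168,140]],.005))
print("blue unit",ray(c,[[373,254],[402,221]],.03),"tin",ray(c,[[377,150],[432,178]],.04))
E
```

```text
unit [ 0.53935087 -0.19650644  0.048     ] [ 0.64300988 -0.13986508  0.048     ] [ 0.59118038 -0.16818576  0.048     ] 0.11812464455226632 -151.34692578663018
box [[0.533, 0.408, 0.095], [0.543, 0.298, 0.095], [0.388, 0.285, 0.095], [0.377, 0.392, 0.095]] [0.46024189 0.34567628 0.095     ] 0.15617498673408384 5.4422182896418 free [0.42141769 0.34197745 0.095     ]
mate cap [[0.50104291 0.33883993 0.124     ]] pad blue [[0.68498247 0.09431974 0.124     ]] spanner [[0.70837967 0.38650149 0.005     ]
 [0.69447915 0.21496585 0.005     ]]
blue unit [[ 0.40349941 -0.29103195  0.03      ]
 [ 0.48171749 -0.36559501  0.03      ]] tin [[ 0.6564596  -0.31218604  0.04      ]
 [ 0.58549113 -0.4422768   0.04      ]]
```

```bash
cat >> h.py <<'E'
from scipy.spatial.transform import Rotation as Rn
def frame(zheading,tilt,yheading):
    "tool R: approach tilted 'tilt' deg from down toward zheading; y horizontal at yheading"
    a,t,b=np.radians([zheading,tilt,yheading])
    z=np.array([np.sin(t)*np.cos(a),np.sin(t)*np.sin(a),-np.cos(t)]); y=np.array([np.cos(b),np.sin(b),0])
    return Rn.from_matrix(np.c_[np.cross(y,z),y,z])
def to(grip,R,off=.0187):
    "shift mm + rotvec from current pose to grip-point target"
    o=manip.get_obs(); R0=Rn.from_quat(o["ee_rot"]); t=np.array(grip)+off*R.as_matrix()[:,2]
    print("shift",((t-o["position"])*1e3).round(1),"rot",(R*R0.inv()).as_rotvec().round(3),"joints",np.round(o["joint_pos"],2),"t",o["clock"])
E
python3 - <<'E'
from h import *
to([.496,.032,.30],frame(-84,65,6)); to([.496,.032,.30],frame(-84,0,6)); to([.591,-.168,.20],frame(28.7,25,-61.3))
E
```

```text
shift [ 227.8 -548.3   87.8] rot [-0.964 -0.681 -0.903] joints [-1.15  0.33 -0.06  1.46  0.02  1.35 -0.09] t 0.2
shift [ 226.  -531.4   77. ] rot [ 1.000e-03 -1.000e-03 -1.019e+00] joints [-1.15  0.33 -0.06  1.46  0.02  1.35 -0.09] t 0.2
shift [ 328.  -727.6  -21.3] rot [ 0.536  0.014 -2.152] joints [-1.15  0.33 -0.06  1.46  0.02  1.35 -0.09] t 0.2
```

Call:
{"api": "step_arm", "payload": {
  "moves": [
    [0,30,-50,80,0,0,0],
    [0,228,-548,88,-0.96,-0.68,-0.9],
    [0,228,-548,88,-0.96,-0.68,-0.9],
    [0,228,-548,88,-0.96,-0.68,-0.9],
    [0,228,-548,88,-0.96,-0.68,-0.9],
    [0,228,-548,88,-0.96,-0.68,-0.9],
    [0,228,-548,88,-0.96,-0.68,-0.9],
    [0,228,-548,88,-0.96,-0.68,-0.9],
    [0,228,-548,88,-0.96,-0.68,-0.9],
    [0,228,-548,88,-0.96,-0.68,-0.9]
  ]
}}

```text
clock: 1.2
position: [0.4546, 0.1221, 0.2834]
ee_rot: [0.544, 0.676, -0.332, 0.371]
ft_force: [1.0, -0.1, -1.0]
grip_width: 1.005
grasp_force: 0.0
```

```bash
python3 - <<'E'
from h import *
to([.496,.032,.20],frame(-84,65,6))
E
```

```text
shift [  43.2 -107.   -91.3] rot [-0.085 -0.058 -0.083] joints [-1.09  0.34  0.23  1.69  0.69  1.84 -0.7 ] t 1.2
```

Call:
{"api": "step_arm", "payload": {
  "moves": [
    [0,43,-107,-91,-0.09,-0.06,-0.08],
    [0,43,-107,-91,-0.09,-0.06,-0.08],
    [0,43,-107,-131,-0.09,-0.06,-0.08],
    [0,43,-107,-171,-0.09,-0.06,-0.08],
    [0,43,-107,-211,-0.09,-0.06,-0.08],
    [0,43,-107,-211,-0.09,-0.06,-0.08],
    [0,43,-107,-211,-0.09,-0.06,-0.08]
  ]
}}

```text
clock: 1.9
position: [0.4972, 0.016, 0.0725]
ee_rot: [0.562, 0.628, -0.361, 0.4]
ft_force: [-0.2, 1.1, 0.9]
grip_width: 1.003
grasp_force: 0.0
```

```bash
python3 - <<'E'
from h import *
to([.496,.032,.08],frame(-84,65,6));to([.591,-.168,.20],frame(28.7,25,-61.3))
E
```

```text
shift [ 0.6 -0.9 -0.4] rot [ 0.004 -0.003 -0.005] joints [-0.95  0.68  0.28  1.83  0.72  1.47 -0.96] t 1.9
shift [ 100.8 -180.2  110.6] rot [ 1.464 -0.765 -0.917] joints [-0.95  0.68  0.28  1.83  0.72  1.47 -0.96] t 1.9
```

Call:
{"api": "step_arm", "payload": {
  "moves": [
    [0,0,0,50,0,0,0],
    [0,0,0,100,0,0,0],
    [0,0,0,130,0,0,0],
    [0,101,-180,130,1.46,-0.76,-0.92],
    [0,101,-180,130,1.46,-0.76,-0.92],
    [0,101,-180,130,1.46,-0.76,-0.92],
    [0,101,-180,130,1.46,-0.76,-0.92],
    [0,101,-180,130,1.46,-0.76,-0.92],
    [0,101,-180,130,1.46,-0.76,-0.92],
    [0,101,-180,130,1.46,-0.76,-0.92]
  ]
}}

```text
clock: 2.9
position: [0.5991, -0.1644, 0.2065]
ee_rot: [0.869, 0.463, -0.047, 0.166]
ft_force: [-0.2, -0.6, -0.2]
grip_width: 1.002
grasp_force: 0.0
```

Call:
{"api": "step_arm", "payload": {
  "moves": [
    [0,0,0,0,0,0,0]
  ]
}}

```text
clock: 3.0
position: [0.5979, -0.1689, 0.2079]
ee_rot: [0.871, 0.46, -0.048, 0.167]
ft_force: [-0.5, -0.9, 0.2]
grip_width: 1.002
grasp_force: 0.0
```

```bash
python3 - <<'E'
from h import *
to([.591,-.168,.20],frame(28.7,25,-61.3))
E
```

```text
shift [  0.    4.7 -24.9] rot [ 0.644 -0.334 -0.395] joints [-0.42  0.24  0.5   1.65  0.24  1.19 -0.62] t 3.0
```

Call:
{"api": "step_arm", "payload": {
  "moves": [
    [0,0,5,-25,0.64,-0.33,-0.4],
    [0,0,5,-25,0.64,-0.33,-0.4],
    [0,0,5,-25,0.64,-0.33,-0.4],
    [0,0,5,-25,0.64,-0.33,-0.4],
    [0,0,5,-25,0.64,-0.33,-0.4],
    [0,0,5,-25,0.64,-0.33,-0.4],
    [0,0,5,-25,0.64,-0.33,-0.4],
    [0,0,5,-25,0.64,-0.33,-0.4],
    [0,0,5,-25,0.64,-0.33,-0.4]
  ]
}}

```text
clock: 3.9
position: [0.599, -0.1571, 0.178]
ee_rot: [0.945, 0.249, 0.204, -0.052]
ft_force: [0.1, 0.1, 0.4]
grip_width: 1.001
grasp_force: 0.0
```

```bash
python3 - <<'E'
from h import *
to([.591,-.168,.026],frame(28.7,25,-61.3))
c=manip.camera("wrist"); cv2.imwrite("pics/w1.png",c["image"]); print(c["mount"])
E
```

```text
shift [  -1.1   -7.1 -168.9] rot [ 0.008 -0.01  -0.013] joints [-0.11  0.15  0.53  1.84 -0.5   0.96 -0.4 ] t 3.9
[[ 9.10993841e-05 -9.62367798e-01 -2.71750276e-01  6.86686915e-02]
 [ 9.99999949e-01  4.92330646e-06  3.17796726e-04 -1.14076347e-03]
 [-3.04499425e-04 -2.71750291e-01  9.62367750e-01 -1.68828657e-01]
 [ 0.00000000e+00  0.00000000e+00  0.00000000e+00  1.00000000e+00]]
```

View pics/w1.png

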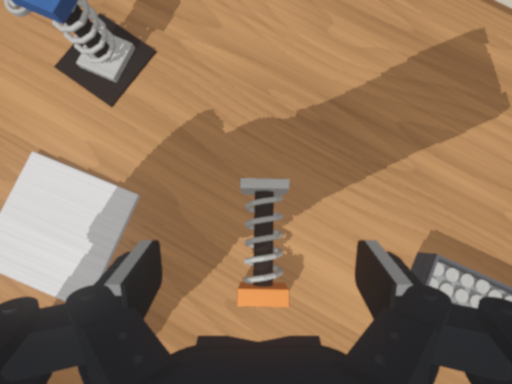

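The wrist view shows the orange unit aligned and centred between the fingers: foot edge at px (264.5,180), cap inner edge at (263,287). I'll cross-check the position from it.

```bash
cat >> h.py <<'E'
def wray(c,o,uv,z):
    T=np.eye(4); T[:3,:3]=Rn.from_quat(o["ee_rot"]).as_matrix(); T[:3,3]=o["position"]; M=T@np.array(c["mount"])
    uv=np.atleast_2d(np.array(uv,float)); d=np.c_[uv,np.ones(len(uv))]@np.linalg.inv(np.array(c["K"])).T@M[:3,:3].T
    return M[:3,3]+d*((z-M[2,3])/d[:,2])[:,None]
E
python3 - <<'E'
from h import *
o=manip.get_obs(); c=manip.camera("wrist")
p=wray(c,o,[[264.5,180],[263,287]],.048); u=p[0]-p[1]; print(p.round(4),np.linalg.norm(u),np.degrees(np.arctan2(u[1],u[0])),"ctr",p[0]-u/np.linalg.norm(u)*.06)
to([.591,-.168,.026],frame(28.7,25,-61.3))
E
```

```text
[[ 0.6431 -0.1385  0.048 ]
 [ 0.5548 -0.1864  0.048 ]] 0.10042294885380726 28.46824216680686 ctr [ 0.59037442 -0.16714602  0.048     ]
shift [  -1.    -6.9 -168.5] rot [ 0.008 -0.01  -0.012] joints [-0.11  0.15  0.53  1.84 -0.5   0.96 -0.4 ] t 4.0
```

Call:
{"api": "step_arm", "payload": {
  "moves": [
    [0,-1,-6,-40,0.01,-0.01,-0.01],
    [0,-1,-6,-80,0.01,-0.01,-0.01],
    [0,-1,-6,-120,0.01,-0.01,-0.01],
    [0,-1,-6,-150,0.01,-0.01,-0.01],
    [0,-1,-6,-167,0.01,-0.01,-0.01],
    [0,-1,-6,-167,0.01,-0.01,-0.01],
    [0,-1,-6,-167,0.01,-0.01,-0.01]
  ]
}}

```text
clock: 4.7
position: [0.5978, -0.1645, 0.0105]
ee_rot: [0.946, 0.241, 0.21, -0.055]
ft_force: [-0.2, 0.6, -0.2]
grip_width: 1.006
grasp_force: 0.0
```

Call:
{"api": "step_arm", "payload": {
  "moves": [
    [1,0,0,0,0,0,0],
    [1,0,0,0,0,0,0],
    [1,0,0,0,0,0,0],
    [1,0,0,0,0,0,0],
    [1,0,0,0,0,0,0],
    [1,0,0,0,0,0,0],
    [1,0,0,0,0,0,0],
    [1,0,0,0,0,0,0]
  ],
  "grip_force": 70
}}

```text
clock: 5.5
position: [0.5976, -0.165, 0.0112]
ee_rot: [0.946, 0.241, 0.211, -0.055]
ft_force: [-6.2, -0.0, 11.4]
grip_width: 0.339
grasp_force: 63.2
```

```bash
python3 - <<'E'
from h import *
to([.591,-.168,.028],frame(28.7,25,-61.3));to([.496,.032,.18],frame(-84,65,6))
o=manip.get_obs();print(o["position"],o["grip_width"],o["grasp_force"],o["ft_force"])
E
```

```text
shift [ 0.4  0.8 -0.2] rot [-0.004  0.001  0.002] joints [ 0.01  0.38  0.44  1.98 -0.83  0.71 -0.05] t 5.5
shift [-99.8 180.1 160.9] rot [-1.463  0.765  0.915] joints [ 0.01  0.38  0.44  1.98 -0.83  0.71 -0.05] t 5.5
[ 0.59756185 -0.16497201  0.01124478] 0.33914323801090784 63.20269525051117 [-6.17366499 -0.03119965 11.35218659]
```

Call:
{"api": "step_arm", "payload": {
  "moves": [
    [1,0,0,10,0,0,0],
    [1,0,0,25,0,0,0],
    [1,0,0,50,0,0,0],
    [1,0,0,80,0,0,0],
    [1,0,0,110,0,0,0],
    [1,0,0,140,0,0,0],
    [1,0,0,140,0,0,0]
  ]
}}

```text
clock: 6.2
position: [0.5992, -0.166, 0.1551]
ee_rot: [0.945, 0.241, 0.213, -0.053]
ft_force: [0.3, -0.6, -2.5]
grip_width: 0.335
grasp_force: 61.2
```

```bash
python3 - <<'E'
from h import *
o=manip.get_obs();print(o["position"],o["grip_width"],o["grasp_force"],o["ft_force"])
c=manip.camera("wrist"); s=manip.camera("scene")
cv2.imwrite("pics/w2.png",np.hstack([cv2.resize(c["image"],(400,300)),cv2.resize(s["image"][100:280,80:320],(400,300))]))
to([.496,.032,.18],frame(-84,65,6))
E
```

```text
[ 0.5992421  -0.16598933  0.15511791] 0.3351767522690582 61.21561646461487 [ 0.33805633 -0.63742192 -2.48635366]
shift [-99.5 180.   21.5] rot [-1.462  0.765  0.915] joints [-0.1   0.18  0.54  1.88 -0.57  0.92 -0.34] t 6.3
```

View pics/w2.png

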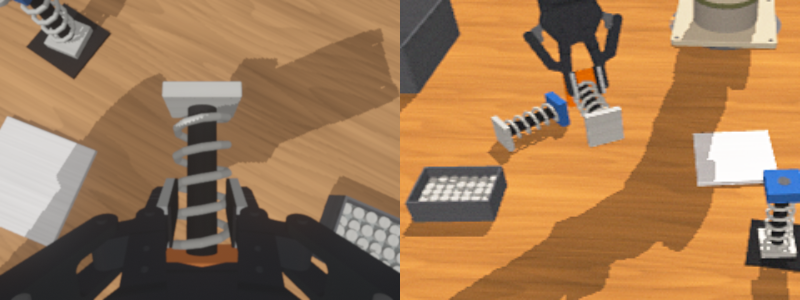

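Left (wrist view): the unit is held, with the foot's outer edge at about px (163–242, 83) of the 400-wide image. Right (scene view): it hangs clear of the blue unit. Next I'll check the held unit's tilt and slip against a prediction.

```bash
python3 - <<'E'
from h import *
o=manip.get_obs(); c=manip.camera("wrist"); K=np.array(c["K"])
G=frame(28.7,25,-61.3).as_matrix()   # tool at grasp
foot=np.array([np.cos(np.radians(28.7)),np.sin(np.radians(28.7)),0])
Mi=np.linalg.inv(np.array(c["mount"]))
def proj(ctr,a):  # tool coords
    y=np.array([0,1,0]); n=np.cross(a,y); n*=np.sign(-n[2])
    P=[ctr+a*L+s*y*.024+k*n*.024 for L in(.06,.05) for s in(-1,1) for k in(1,-1)]
    q=np.c_[P,np.ones(8)]@Mi.T; q=q[:,:3]@K.T; return (q[:,:2]/q[:,2:]*.78125).round(0).tolist()
for dt in(-20,-10,0,10,20):
    a=Rn.from_rotvec([0,np.radians(dt),0]).apply(G.T@foot); print(dt,a.round(2),proj(np.array([0,0,-.018]),a))
im=cv2.resize(c["image"],(400,300)); g=im[70:130,150:250]
hsv=cv2.cvtColor(g,cv2.COLOR_BGR2HSV)
m=cv2.inRange(hsv,(0,0,100),(180,45,255)); k=max(cv2.findContours(m,0,2)[0],key=cv2.contourArea); print(cv2.boundingRect(k), cv2.approxPolyDP(k,2,True).reshape(-1,2)+[150,70])
E
```

```text
-20 [ 0.71 -0.    0.71] [[168.0, 89.0], [174.0, 128.0], [239.0, 89.0], [231.0, 128.0], [167.0, 101.0], [174.0, 138.0], [240.0, 101.0], [232.0, 138.0]]
-10 [ 0.82 -0.    0.57] [[165.0, 84.0], [173.0, 117.0], [241.0, 84.0], [233.0, 117.0], [165.0, 98.0], [173.0, 129.0], [242.0, 98.0], [233.0, 129.0]]
0 [ 0.91 -0.    0.42] [[163.0, 82.0], [172.0, 108.0], [244.0, 82.0], [234.0, 108.0], [162.0, 98.0], [172.0, 120.0], [245.0, 98.0], [234.0, 120.0]]
10 [ 0.97 -0.    0.26] [[160.0, 83.0], [170.0, 99.0], [248.0, 83.0], [236.0, 99.0], [160.0, 102.0], [170.0, 112.0], [248.0, 102.0], [236.0, 112.0]]
20 [ 1.   -0.    0.09] [[156.0, 89.0], [168.0, 91.0], [251.0, 89.0], [238.0, 91.0], [157.0, 109.0], [169.0, 106.0], [250.0, 109.0], [238.0, 106.0]]
(12, 11, 80, 49) [[162  95]
 [171 115]
 [183 117]
 [174 125]
 [174 129]
 [206 120]
 [227 121]
 [241  96]
 [239  81]
 [164  81]]
```

Call:
{"api": "step_arm", "payload": {
  "moves": [
    [1,0,0,22,-0.14,0.07,0.09],
    [1,-20,30,32,-0.28,0.15,0.18],
    [1,-40,60,42,-0.42,0.22,0.26],
    [1,-60,90,42,-0.56,0.29,0.35],
    [1,-80,120,42,-0.7,0.37,0.44],
    [1,-90,150,42,-0.84,0.44,0.53],
    [1,-100,180,42,-0.98,0.51,0.61],
    [1,-100,180,42,-1.12,0.59,0.7],
    [1,-100,180,42,-1.26,0.66,0.79],
    [1,-100,180,42,-1.4,0.73,0.88]
  ]
}}

```text
clock: 7.35
position: [0.4971, 0.0158, 0.191]
ee_rot: [0.697, 0.587, -0.255, 0.324]
ft_force: [0.0, 0.1, -3.5]
grip_width: 0.334
grasp_force: 62.5
```

Call:
{"api": "step_arm", "payload": {
  "moves": [
    [1,0,0,0,-0.06,0.03,0.04],
    [1,0,0,0,-0.06,0.03,0.04],
    [1,0,0,0,-0.06,0.03,0.04]
  ]
}}

```text
clock: 7.65
position: [0.497, 0.0149, 0.1913]
ee_rot: [0.674, 0.596, -0.274, 0.339]
ft_force: [-0.0, 0.3, -1.9]
grip_width: 0.336
grasp_force: 62.7
```

```bash
python3 - <<'E'
from h import *
o=manip.get_obs();print(o["position"],o["grip_width"],o["grasp_force"],o["ft_force"])
to([.496,.032,.18],frame(-84,65,6))
s=manip.camera("scene"); w=manip.camera("top")
cv2.imwrite("pics/s3.png",np.hstack([cv2.resize(s["image"][60:240,180:360],(400,400)),cv2.resize(w["image"][150:270,180:300],(400,400))]))
E
```

```text
[0.49701405 0.01485809 0.19125963] 0.33569135035696573 62.72912621498108 [-0.03976721  0.25801789 -1.91081021]
shift [  0.8   0.3 -19.2] rot [-0.241  0.126  0.149] joints [-0.79  0.35  0.18  1.79  0.67  1.58 -0.93] t 7.65
```

View pics/s3.png

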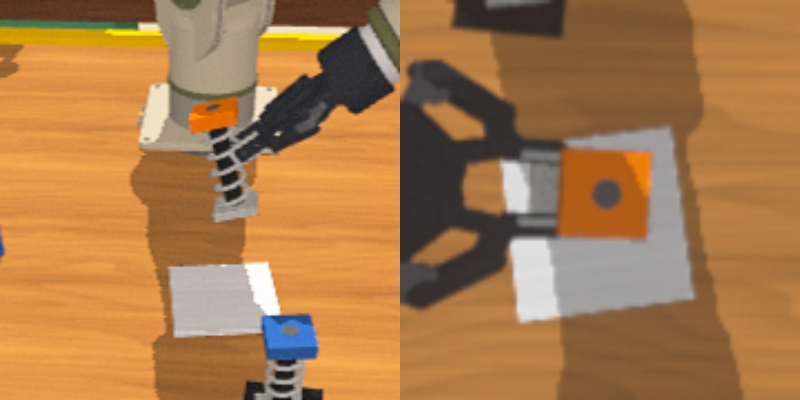

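The scene view shows the unit cap up above the plate, still leaning by the turn that remains. I'll finish the turn, then measure the lean.

Call:
{"api": "step_arm", "payload": {
  "moves": [
    [1,1,0,-10,-0.12,0.06,0.07],
    [1,1,0,-19,-0.24,0.13,0.15],
    [1,1,0,-19,-0.24,0.13,0.15],
    [1,1,0,-19,-0.24,0.13,0.15],
    [1,1,0,-19,-0.24,0.13,0.15]
  ]
}}

```text
clock: 8.25
position: [0.499, 0.0144, 0.1744]
ee_rot: [0.566, 0.627, -0.359, 0.398]
ft_force: [-0.4, -0.8, -1.4]
grip_width: 0.336
grasp_force: 63.2
```

```bash
cat >> h.py <<'E'
def capquad(c,near,off=(40,40)):
    "minAreaRect of orange blob nearest pixel"
    m=cv2.inRange(cv2.cvtColor(c["image"],cv2.COLOR_BGR2HSV),(4,215,120),(20,255,255))
    n,l,s,ce=cv2.connectedComponentsWithStats(m)
    i=min((i for i in range(1,n) if s[i,4]>60),key=lambda i:np.linalg.norm(ce[i]-near))
    return ce[i],s[i],cv2.boxPoints(cv2.minAreaRect(np.argwhere(l==i)[:,::-1].astype(np.float32)))
E
python3 - <<'E'
from h import *
to([.496,.032,.18],frame(-84,65,6))
s=manip.camera("scene"); w=manip.camera("top")
print(capquad(w,(240,205))); print(capquad(s,(280,112)))
cv2.imwrite("pics/s4.png",np.hstack([cv2.resize(s["image"][80:200,240:320],(400,600)),cv2.resize(w["image"][150:270,200:280],(400,600))]))
E
```

```text
shift [-1.2  0.7 -2.3] rot [-0.004 -0.     0.001] joints [-0.85  0.49  0.16  1.81  0.79  1.64 -0.87] t 8.25
(array([234.49809886, 203.96387833]), array([221, 191,  27,  27, 526], dtype=int32), array([[220.74388, 192.69513],
       [244.99998, 190.     ],
       [247.79268, 215.13416],
       [223.53658, 217.82928]], dtype=float32))
(array([280.86397059, 120.41544118]), array([271, 113,  22,  16, 272], dtype=int32), array([[270.51382 , 113.24924 ],
       [291.2277  , 112.098465],
       [292.05234 , 126.94154 ],
       [271.33847 , 128.09232 ]], dtype=float32))
```

View pics/s4.png

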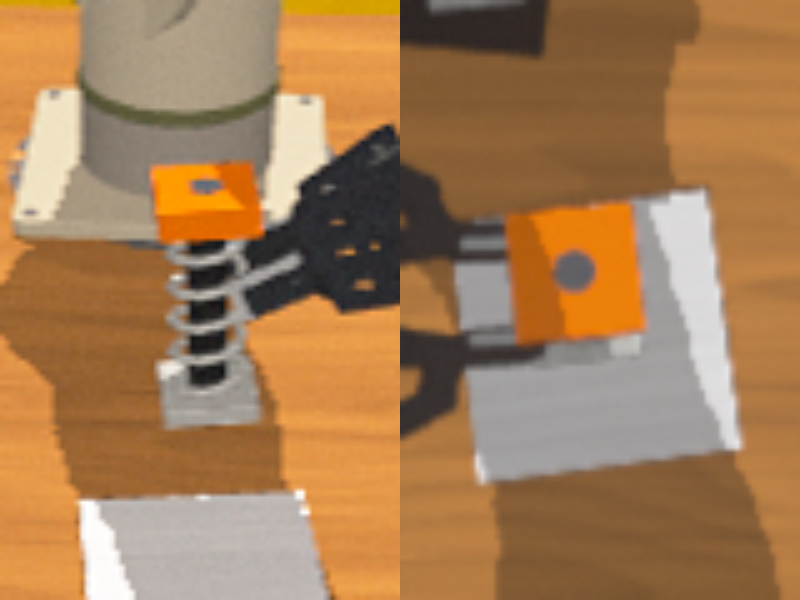

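The lean is under about 2°: the cap's front midpoint at px x≈211 lies over the foot's at x≈212, and the unit is over the plate. I'm lowering it.

Call:
{"api": "step_arm", "payload": {
  "moves": [
    [1,0,0,-30,0,0,0],
    [1,0,0,-60,0,0,0],
    [1,0,0,-85,0,0,0],
    [1,0,0,-98,0,0,0],
    [1,0,0,-103,0,0,0],
    [1,0,0,-105,0,0,0],
    [1,0,0,-106,0,0,0],
    [1,0,0,-106,0,0,0]
  ]
}}

```text
clock: 9.15
position: [0.4987, 0.0153, 0.0677]
ee_rot: [0.563, 0.628, -0.36, 0.399]
ft_force: [0.2, 0.5, -3.0]
grip_width: 0.336
grasp_force: 63.3
```

Call:
{"api": "step_arm", "payload": {
  "moves": [
    [1,0,0,-1,0,0,0],
    [1,0,0,-2,0,0,0],
    [1,0,0,-3,0,0,0],
    [1,0,0,-3,0,0,0]
  ]
}}

```text
clock: 9.55
position: [0.4985, 0.0153, 0.0647]
ee_rot: [0.563, 0.628, -0.36, 0.399]
ft_force: [-1.6, 2.4, 4.4]
grip_width: 0.334
grasp_force: 64.7
```

Call:
{"api": "step_arm", "payload": {
  "moves": [
    [1,0,0,-1,0,0,0],
    [1,0,0,-1,0,0,0],
    [0.4,0,0,0,0,0,0],
    [0,0,0,0,0,0,0],
    [0,0,0,0,0,0,0],
    [0,0,0,0,0,0,0],
    [0,0,0,0,0,0,0]
  ]
}}

```text
clock: 10.25
position: [0.4983, 0.015, 0.064]
ee_rot: [0.563, 0.628, -0.36, 0.398]
ft_force: [0.6, -0.6, 0.6]
grip_width: 0.997
grasp_force: 0.0
```

```bash
python3 - <<'E'
from h import *
o=manip.get_obs();print(o["grip_width"],o["grasp_force"],o["ft_force"],o["position"])
to([.496,.032,.08],frame(-84,65,6))
s=manip.camera("scene"); w=manip.camera("top")
cv2.imwrite("pics/s5.png",np.hstack([cv2.resize(s["image"][120:240,240:320],(400,600)),cv2.resize(w["image"][150:270,200:280],(400,600))]))
print(o["ee_rot"],Rn.from_quat(o["ee_rot"]).as_matrix()[:,2])
E
```

```text
0.9967748125983092 0.0 [ 0.59020071 -0.60665649  0.63385455] [0.49827236 0.0150149  0.06397914]
shift [-0.5  0.1  8.1] rot [ 0.    -0.004 -0.002] joints [-0.84  0.68  0.14  1.82  0.77  1.5  -1.01] t 10.25
[ 0.56282227  0.62822861 -0.36035255  0.39837915] [ 0.09491749 -0.90120088 -0.42288018]
```

View pics/s5.png

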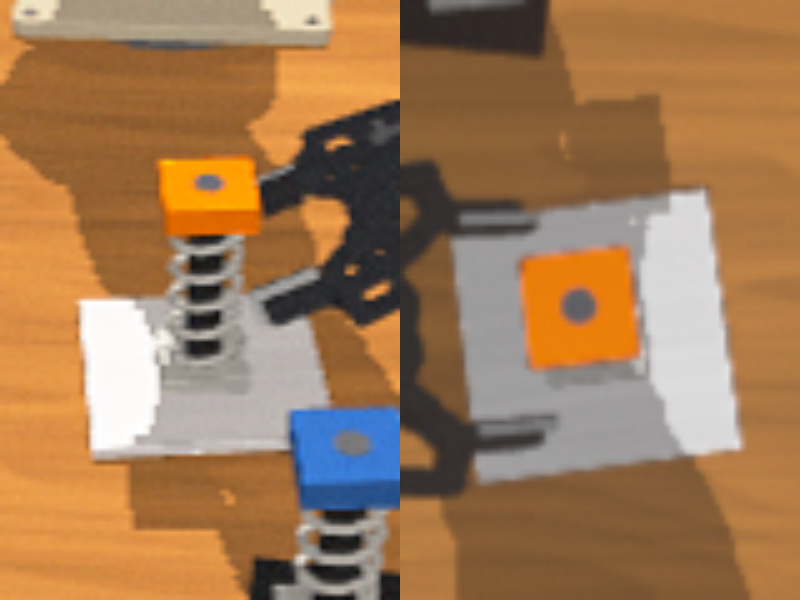

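The scene and top views show the unit standing alone on the plate, cap centre at top px (235.7,211), with the fingers clear on both sides. I'll hold for a second and then back off.

Call:
{"api": "step_arm", "payload": {
  "moves": [
    [0,0,0,0,0,0,0],
    [0,0,0,0,0,0,0],
    [0,0,0,0,0,0,0],
    [0,0,0,0,0,0,0],
    [0,0,0,0,0,0,0],
    [0,0,0,0,0,0,0],
    [0,0,0,0,0,0,0],
    [0,0,0,0,0,0,0]
  ]
}}

```text
clock: 11.15
position: [0.4983, 0.0151, 0.0641]
ee_rot: [0.563, 0.628, -0.36, 0.398]
ft_force: [-1.0, -0.8, 0.0]
grip_width: 0.997
grasp_force: 0.0
```

Call:
{"api": "step_arm", "payload": {
  "moves": [
    [0,-1,10,5,0,0,0],
    [0,-3,30,14,0,0,0],
    [0,-6,60,28,0,0,0],
    [0,-9,95,45,0,0,0],
    [0,-9,105,80,0,0,0],
    [0,-9,105,120,0,0,0],
    [0,-9,105,160,0,0,0],
    [0,-9,105,160,0,0,0]
  ]
}}

```text
clock: 11.95
position: [0.4904, 0.1218, 0.2288]
ee_rot: [0.565, 0.628, -0.357, 0.399]
ft_force: [1.1, 0.6, -0.2]
grip_width: 1.003
grasp_force: 0.0
```

```bash
python3 - <<'E'
from h import *
w=manip.camera("top"); ce,s,q=capquad(w,(236,211)); C=ray(w,q,.128); print(ce,C.round(4).tolist(),C.mean(0),ray(w,ce,.128))
e=C[1]-C[0]; print(np.degrees(np.arctan2(e[1],e[0])),np.linalg.norm(e))
ctr=C.mean(0)
for yh in(96,6): to([ctr[0],ctr[1],.22],frame(0,0,yh))
E
```

```text
[236.11607143 211.08630952] [[0.5165, 0.0542, 0.128], [0.5212, 0.0112, 0.128], [0.4765, 0.0061, 0.128], [0.4719, 0.0486, 0.128]] [0.49652177 0.03004465 0.128     ] [[0.49631254 0.02896487 0.128     ]]
-83.75243964290041 0.04321762664866518
shift [  6.8 -91.3 -24.9] rot [0.781 0.966 1.383] joints [-0.94  0.53  0.11  1.61  0.73  1.84 -0.84] t 12.0
shift [  6.8 -91.3 -24.9] rot [ 1.124  0.119 -0.003] joints [-0.94  0.53  0.11  1.61  0.73  1.84 -0.84] t 12.0
```

Call:
{"api": "step_arm", "payload": {
  "moves": [
    [0,6,-91,15,0.78,0.97,1.38],
    [0,6,-91,15,0.78,0.97,1.38],
    [0,6,-91,15,0.78,0.97,1.38],
    [0,6,-91,15,0.78,0.97,1.38],
    [0,6,-91,15,0.78,0.97,1.38],
    [0,6,-91,15,0.78,0.97,1.38],
    [0,6,-91,15,0.78,0.97,1.38],
    [0,6,-91,15,0.78,0.97,1.38],
    [0,6,-91,15,0.78,0.97,1.38],
    [0,6,-91,15,0.78,0.97,1.38]
  ]
}}

```text
clock: 13.0
position: [0.4949, 0.0296, 0.239]
ee_rot: [0.08, 0.989, -0.082, 0.09]
ft_force: [0.2, -0.2, -0.0]
grip_width: 0.998
grasp_force: 0.0
```

```bash
python3 - <<'E'
from h import *
to([.4965,.0295,.20],frame(0,0,96.2)); to([.4965,.0295,.20],frame(0,0,-83.8))
E
```

```text
shift [  1.6  -0.1 -57.7] rot [0.155 0.189 0.268] joints [-0.65 -0.1   0.31  1.89  0.27  1.26  1.  ] t 13.0
shift [  1.6  -0.1 -57.7] rot [ 0.273 -0.224 -2.853] joints [-0.65 -0.1   0.31  1.89  0.27  1.26  1.  ] t 13.0
```

Call:
{"api": "step_arm", "payload": {
  "moves": [
    [0,2,0,-20,0.16,0.19,0.27],
    [0,2,0,-40,0.16,0.19,0.27],
    [0,2,0,-58,0.16,0.19,0.27],
    [0,2,0,-58,0.16,0.19,0.27],
    [0,2,0,-58,0.16,0.19,0.27]
  ]
}}

```text
clock: 13.5
position: [0.4969, 0.0293, 0.1805]
ee_rot: [-0.052, 0.999, -0.001, 0.0]
ft_force: [-0.2, 0.7, -0.7]
grip_width: 1.004
grasp_force: 0.0
```

```bash
python3 - <<'E'
from h import *
to([.4965,.0295,.1227],frame(0,0,96.2))
E
```

```text
shift [ -0.4   0.2 -76.5] rot [0.001 0.    0.005] joints [-0.59  0.06  0.45  1.85 -0.02  1.25  1.55] t 13.5
```

Call:
{"api": "step_arm", "payload": {
  "moves": [
    [0,0,0,-30,0,0,0],
    [0,0,0,-60,0,0,0],
    [0,0,0,-76,0,0,0],
    [0,0,0,-76,0,0,0],
    [0,0,0,-76,0,0,0]
  ]
}}

```text
clock: 14.0
position: [0.4976, 0.0299, 0.1062]
ee_rot: [-0.053, 0.999, 0.0, 0.001]
ft_force: [0.5, 0.3, 0.2]
grip_width: 1.001
grasp_force: 0.0
```

Call:
{"api": "step_arm", "payload": {
  "moves": [
    [1,0,0,0,0,0,0],
    [1,0,0,0,0,0,0],
    [1,0,0,0,0,0,0],
    [1,0,0,0,0,0,0],
    [1,0,0,0,0,0,0],
    [1,0,0,0,0,0,0],
    [1,0,0,0,0,0,0]
  ],
  "grip_force": 60
}}

```text
clock: 14.7
position: [0.4972, 0.0291, 0.105]
ee_rot: [-0.052, 0.999, 0.0, 0.001]
ft_force: [-0.1, 0.2, -0.3]
grip_width: -0.002
grasp_force: 0.0
```

Call:
{"api": "step_arm", "payload": {
  "moves": [
    [1,0,0,10,0,0,0],
    [1,0,0,30,0,0,0],
    [1,0,0,65,0,0,0],
    [1,0,0,100,0,0,0],
    [1,0,0,135,0,0,0],
    [1,0,0,140,0,0,0],
    [1,0,0,140,0,0,0]
  ]
}}

```text
clock: 15.4
position: [0.4978, 0.0291, 0.2464]
ee_rot: [-0.052, 0.999, 0.001, 0.002]
ft_force: [0.3, -0.4, -0.8]
grip_width: 0.0
grasp_force: 0.0
```

```bash
python3 - <<'E'
from h import *
R=frame(0,0,96.2)
to([.4215,.342,.2627],R)
c=manip.camera("scene"); print(capquad(c,(280,80)))
cv2.imwrite("pics/s6.png",cv2.resize(c["image"][40:240,220:340],(360,600)))
E
```

```text
shift [-76.3 312.9  -2.4] rot [-0.001  0.004  0.003] joints [-0.6   0.01  0.46  1.75 -0.01  1.38  1.54] t 15.4
(array([281.64393939, 159.25      ]), array([272, 152,  21,  15, 264], dtype=int32), array([[272., 166.],
       [272., 152.],
       [292., 152.],
       [292., 166.]], dtype=float32))
```

View pics/s6.png

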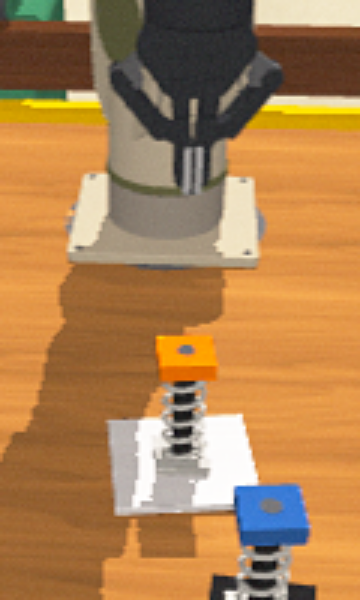

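The picture shows the gripper raised and shut with nothing in it. The unit still stands on the plate, cap at scene px (281.6,159). I'll check the heights by triangulation before trying again.

```bash
python3 - <<'E'
from h import *
s=manip.camera("scene"); w=manip.camera("top"); o=manip.get_obs()
def P(c): return np.array(c["K"])@np.c_[cv2.Rodrigues(np.array(c["rvec"],float))[0],np.array(c["tvec"]).ravel()]
X=cv2.triangulatePoints(P(w),P(s),np.array([[235.7],[211.2]]),np.array([[281.6],[156.6]]));print("hole",(X[:3]/X[3]).ravel())
pr=lambda c,p:cv2.projectPoints(np.array([p]),np.array(c["rvec"],float),np.array(c["tvec"],float),np.array(c["K"]),None)[0].ravel()
print("tcp in scene",pr(s,o["position"]),"top",pr(w,o["position"]), "seen ~(284,103)")
print("cap px if top at .128",pr(s,[.4965,.0295,.128]),pr(w,[.4965,.0295,.128]))
for nme,c,z in(("mateblue",s,0),):
    pass
print(capquad(w,(236,211))[0],o["position"],o["grip_width"])
E
```

```text
hole [0.49641545 0.03003879 0.12478532]
tcp in scene [283.0628987  113.91537976] top [231.91378605 204.17724179] seen ~(284,103)
cap px if top at .128 [281.45133087 155.55229394] [235.86843467 211.00028429]
[ 93.73392461 209.45676275] [0.49659276 0.02900602 0.24386771] 0.0020836822545699444
```

The shut fingertips appear at scene y≈104, but the reported TCP projects to y≈114. So the real tips sit about 20 mm behind the reported TCP, and the fingers closed above the cap. I'll quantify that, reopen and go lower.

```bash
python3 - <<'E'
from h import *
s=manip.camera("scene"); o=manip.get_obs()
pr=lambda c,p:cv2.projectPoints(np.array([p]),np.array(c["rvec"],float),np.array(c["tvec"],float),np.array(c["K"]),None)[0].ravel()
for d in(0,10,20,25,30): print(d,pr(s,o["position"]+[0,0,d/1e3]))
g=cv2.cvtColor(s["image"],cv2.COLOR_BGR2GRAY); print(g[96:120,282:287].tolist())
to([.4965,.0297,.1027],frame(0,0,96.2))
E
```

```text
0 [283.06068325 113.94107299]
10 [283.23179653 109.99443179]
20 [283.40559612 105.98583219]
25 [283.49352313 103.95784025]
30 [283.58214579 101.91380362]
[[171, 130, 81, 139, 155], [170, 122, 68, 139, 156], [167, 124, 68, 141, 154], [169, 120, 67, 138, 154], [169, 119, 94, 155, 154], [169, 119, 92, 152, 139], [170, 119, 89, 154, 139], [152, 94, 98, 154, 147], [155, 95, 94, 152, 159], [126, 81, 75, 119, 129], [132, 132, 133, 129, 125], [130, 130, 129, 129, 130], [132, 129, 130, 131, 123], [130, 129, 127, 128, 131], [131, 131, 127, 126, 127], [132, 128, 128, 128, 126], [131, 132, 127, 127, 126], [129, 130, 129, 126, 125], [130, 130, 129, 129, 124], [131, 133, 127, 126, 125], [133, 130, 130, 129, 125], [130, 128, 128, 129, 130], [128, 129, 132, 136, 144], [146, 153, 157, 155, 156]]
shift [-1.000e-01  7.000e-01 -1.598e+02] rot [ 0.    -0.001  0.003] joints [-0.6   0.01  0.46  1.75 -0.01  1.38  1.54] t 15.6
```

Call:
{"api": "step_arm", "payload": {
  "moves": [
    [0,0,0,0,0,0,0],
    [0,0,0,0,0,0,0],
    [0,0,0,0,0,0,0],
    [0,0,0,0,0,0,0],
    [0,0,0,0,0,0,0],
    [0,0,0,0,0,0,0]
  ]
}}

```text
clock: 16.2
position: [0.4972, 0.0291, 0.245]
ee_rot: [-0.052, 0.999, 0.0, 0.001]
ft_force: [0.3, -0.3, -0.1]
grip_width: 0.998
grasp_force: 0.0
```

Call:
{"api": "step_arm", "payload": {
  "moves": [
    [0,0,0,-40,0,0,0],
    [0,0,0,-80,0,0,0],
    [0,0,0,-120,0,0,0],
    [0,0,0,-145,0,0,0],
    [0,0,0,-160,0,0,0],
    [0,0,0,-168,0,0,0],
    [0,0,0,-168,0,0,0],
    [0,0,0,-168,0,0,0]
  ]
}}

```text
clock: 17.0
position: [0.4978, 0.0292, 0.0778]
ee_rot: [-0.052, 0.999, 0.0, 0.001]
ft_force: [-0.0, -0.4, -0.2]
grip_width: 1.001
grasp_force: 0.0
```

Call:
{"api": "step_arm", "payload": {
  "moves": [
    [1,0,0,0,0,0,0],
    [1,0,0,0,0,0,0],
    [1,0,0,0,0,0,0],
    [1,0,0,0,0,0,0],
    [1,0,0,0,0,0,0],
    [1,0,0,0,0,0,0]
  ],
  "grip_force": 60
}}

```text
clock: 17.6
position: [0.4978, 0.0294, 0.0779]
ee_rot: [-0.053, 0.999, 0.001, 0.001]
ft_force: [-0.9, 0.1, 5.0]
grip_width: 0.553
grasp_force: 61.6
```

The opening of 0.553 (47 mm) matches the 48 mm cap, so it is gripped. I'm lifting it and refining the cell centre.

Call:
{"api": "step_arm", "payload": {
  "moves": [
    [1,0,0,10,0,0,0],
    [1,0,0,30,0,0,0],
    [1,0,0,65,0,0,0],
    [1,0,0,100,0,0,0],
    [1,0,0,135,0,0,0],
    [1,0,0,145,0,0,0],
    [1,0,0,145,0,0,0]
  ]
}}

```text
clock: 18.3
position: [0.4979, 0.0291, 0.2234]
ee_rot: [-0.052, 0.999, 0.001, 0.002]
ft_force: [0.3, -0.1, -2.3]
grip_width: 0.549
grasp_force: 62.5
```

```bash
python3 - <<'E'
from h import *
w=manip.camera("top"); s=manip.camera("scene")
print("midwall",ray(w,[[76,232],[116,228]],.095).mean(0),"near rim",ray(w,[[70.6,267.2],[120,262.2]],.095).mean(0),"far",ray(w,[[69.6,197],[118.4,192.4]],.095).mean(0))
p=np.hstack([cv2.resize(s["image"][20:220,220:340],(300,500)),cv2.resize(s["image"][130:220,360:440],(440,500),interpolation=cv2.INTER_CUBIC)]); cv2.imwrite("pics/s7.png",p)
o=manip.get_obs(); print(o["grip_width"],o["grasp_force"],o["ft_force"]); to([.4215,.342,.0],frame(0,0,96.2))
E
```

```text
midwall [0.45848909 0.34253678 0.095     ] near rim [0.38293478 0.33830301 0.095     ] far [0.53797739 0.35308224 0.095     ]
0.5531400386597657 62.48367190361023 [ 0.03684995 -0.47453221 -2.58029842]
shift [ -75.   313.  -239.5] rot [-0.    -0.     0.003] joints [-0.6   0.03  0.46  1.79 -0.01  1.33  1.54] t 18.4
```

View pics/s7.png

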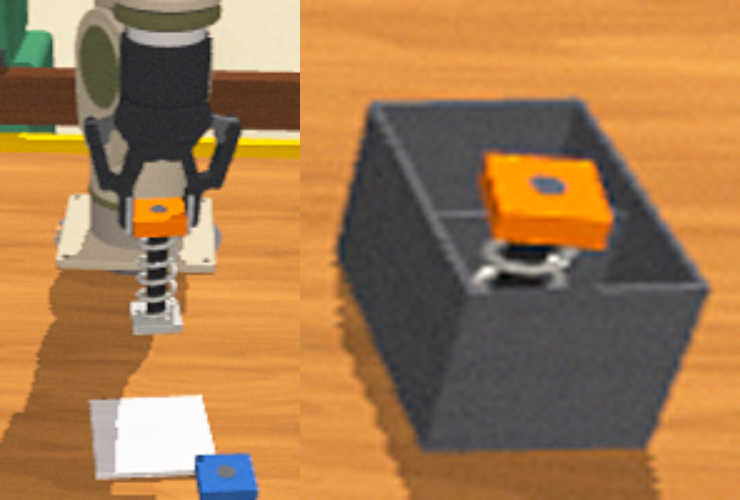

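The unit hangs upright from the cap. In the scene view the box rim corners are at px (373.6,148.5), (410.9,148), (433.6,182.2) and (390.9,182.2), which gives a cross-check of the cell.

```bash
python3 - <<'E'
from h import *
s=manip.camera("scene")
B=ray(s,[[373.6,148.5],[410.9,148],[433.6,182.2],[390.9,182.2]],.095); print(B.round(4).tolist(),B.mean(0))
x=B[2:].mean(0)-B[:2].mean(0); print(np.linalg.norm(x),np.degrees(np.arctan2(x[1],x[0])),B.mean(0)-x/np.linalg.norm(x)*.039)
E
```

```text
[[0.394, 0.2863, 0.095], [0.3848, 0.3908, 0.095], [0.5417, 0.4049, 0.095], [0.5483, 0.3005, 0.095]] [0.46718647 0.34562536 0.095     ]
0.15621782314636737 5.19768926956415 [0.42834684 0.34209225 0.095     ]
```

Call:
{"api": "step_arm", "payload": {
  "moves": [
    [1,-12,50,5,0,0,0],
    [1,-24,98,5,0,0,0],
    [1,-36,146,5,0,0,0],
    [1,-48,194,5,0,0,0],
    [1,-60,242,5,0,0,0],
    [1,-70,285,5,0,0,0],
    [1,-75,312,5,0,0,0],
    [1,-75,312,5,0,0,0],
    [1,-75,312,5,0,0,0]
  ]
}}

```text
clock: 19.35
position: [0.4217, 0.3406, 0.2252]
ee_rot: [-0.053, 0.999, -0.001, -0.0]
ft_force: [0.5, -0.9, -2.5]
grip_width: 0.55
grasp_force: 62.9
```

```bash
python3 - <<'E'
from h import *
o=manip.get_obs(); print(o["grip_width"],o["grasp_force"])
to([.4215,.342,.0],frame(0,0,96.2))
E
```

```text
0.5496920028962438 62.887948751449585
shift [-2.000e-01  1.400e+00 -2.439e+02] rot [ 0.002 -0.001  0.002] joints [-0.92  0.14  0.17  1.66 -0.02  1.35  0.93] t 19.35
```

Call:
{"api": "step_arm", "payload": {
  "moves": [
    [1,3,1,-15,0,0,0],
    [1,3,1,-35,0,0,0],
    [1,3,1,-50,0,0,0],
    [1,3,1,-65,0,0,0],
    [1,3,1,-80,0,0,0],
    [1,3,1,-80,0,0,0]
  ]
}}

```text
clock: 19.95
position: [0.4246, 0.3395, 0.1438]
ee_rot: [-0.051, 0.999, -0.001, -0.001]
ft_force: [-0.1, -0.9, -2.2]
grip_width: 0.549
grasp_force: 62.8
```

Call:
{"api": "step_arm", "payload": {
  "moves": [
    [1,0,0,-15,0,0,0],
    [1,0,0,-30,0,0,0],
    [1,0,0,-45,0,0,0],
    [1,0,0,-58,0,0,0],
    [1,0,0,-64,0,0,0],
    [1,0,0,-67,0,0,0],
    [1,0,0,-67,0,0,0]
  ]
}}

```text
clock: 20.65
position: [0.4254, 0.342, 0.08]
ee_rot: [-0.052, 0.999, 0.0, 0.001]
ft_force: [-0.4, -0.9, -2.4]
grip_width: 0.549
grasp_force: 62.9
```

Call:
{"api": "step_arm", "payload": {
  "moves": [
    [1,0,0,-1,0,0,0],
    [1,0,0,-2,0,0,0],
    [1,0,0,-3,0,0,0],
    [1,0,0,-3,0,0,0]
  ]
}}

```text
clock: 21.05
position: [0.4252, 0.3421, 0.077]
ee_rot: [-0.052, 0.999, 0.0, 0.001]
ft_force: [-0.3, -0.1, -2.9]
grip_width: 0.553
grasp_force: 62.9
```

Call:
{"api": "step_arm", "payload": {
  "moves": [
    [1,0,0,-1,0,0,0],
    [1,0,0,-2,0,0,0],
    [1,0,0,-2,0,0,0]
  ]
}}

```text
clock: 21.35
position: [0.4252, 0.342, 0.0748]
ee_rot: [-0.053, 0.999, 0.0, 0.001]
ft_force: [-0.6, 0.1, -2.4]
grip_width: 0.546
grasp_force: 62.9
```

Call:
{"api": "step_arm", "payload": {
  "moves": [
    [1,0,0,-1,0,0,0],
    [1,0,0,-2,0,0,0],
    [1,0,0,-2,0,0,0]
  ]
}}

```text
clock: 21.65
position: [0.4256, 0.3423, 0.0739]
ee_rot: [-0.052, 0.999, 0.001, 0.001]
ft_force: [-2.3, -1.2, 6.9]
grip_width: 0.553
grasp_force: 63.9
```

Floor contact (force went from -2.4 to +6.9 N). I'm releasing part-way, then rising.

Call:
{"api": "step_arm", "payload": {
  "moves": [
    [0.35,0,0,0,0,0,0],
    [0.25,0,0,0,0,0,0],
    [0.25,0,0,0,0,0,0],
    [0.25,0,0,0,0,0,0],
    [0.25,0,0,10,0,0,0],
    [0.25,0,0,25,0,0,0],
    [0.25,0,0,50,0,0,0],
    [0.25,0,0,90,0,0,0],
    [0.25,0,0,130,0,0,0],
    [0.25,0,0,130,0,0,0]
  ]
}}

```text
clock: 22.65
position: [0.4275, 0.3439, 0.2096]
ee_rot: [-0.052, 0.999, 0.004, 0.004]
ft_force: [0.4, 0.0, 0.6]
grip_width: 0.749
grasp_force: 0.0
```

Call:
{"api": "step_arm", "payload": {
  "moves": [
    [0.25,0,-50,40,0,0,0],
    [0.25,0,-100,50,0,0,0],
    [0.25,0,-150,50,0,0,0],
    [0.25,0,-200,50,0,0,0],
    [0.25,0,-250,50,0,0,0],
    [0.25,0,-250,50,0,0,0]
  ]
}}

```text
clock: 23.25
position: [0.4254, 0.0869, 0.2538]
ee_rot: [-0.049, 0.999, 0.001, 0.001]
ft_force: [0.4, 0.3, 0.5]
grip_width: 0.75
grasp_force: 0.0
```

```bash
python3 - <<'E'
from h import *
w=manip.camera("top"); s=manip.camera("scene")
for n,c,pts in(("top",w,[(95,210),(97,245)]),("scene",s,[(404,165),(398,150)])):
    for p in pts:
        ce,st,q=capquad(c,p); print(n,ce.round(1),st,ray(c,ce,.124).round(4))
P=lambda c:np.array(c["K"])@np.c_[cv2.Rodrigues(np.array(c["rvec"],float))[0],np.array(c["tvec"]).ravel()]
o=manip.get_obs(); print(o["grip_width"],o["grasp_force"],o["ft_force"],o["clock"])
E
```

```text
Traceback (most recent call last):
  File "h.py", line 27, in capquad
    i=min((i for i in range(1,n) if s[i,4]>60),key=lambda i:np.linalg.norm(ce[i]-near))
ValueError: min() iterable argument is empty
```

The arm probably hides or shades the box from the top camera, so I'll move it clear and look again.

Call:
{"api": "step_arm", "payload": {
  "moves": [
    [0.25,0,-50,20,0,0,0],
    [0.25,0,-100,40,0,0,0],
    [0.25,0,-150,60,0,0,0],
    [0.25,0,-180,60,0,0,0],
    [0.25,0,-180,60,0,0,0],
    [0.25,0,-180,60,0,0,0]
  ]
}}

```text
clock: 23.95
position: [0.4257, -0.0869, 0.3132]
ee_rot: [-0.053, 0.999, 0.0, 0.001]
ft_force: [-1.0, 0.4, -0.3]
grip_width: 0.752
grasp_force: 0.0
```

```bash
python3 - <<'E'
from h import *
for n in("top","scene"):
    c=manip.camera(n); m=cv2.inRange(cv2.cvtColor(c["image"],cv2.COLOR_BGR2HSV),(4,200,80),(20,255,255))
    k,l,s,ce=cv2.connectedComponentsWithStats(m)
    for i in range(1,k):
        if s[i,4]>60:
            q=cv2.minAreaRect(np.argwhere(l==i)[:,::-1].astype(np.float32)); print(n,ce[i].round(1),s[i],"rect",np.round(q[1],1),round(q[2],1),ray(c,ce[i],.124).round(4))
o=manip.get_obs(); print(o["clock"],o["position"])
E
```

```text
top [ 94.2 209.4] [ 81 198  28  24 489] rect [25.8 22.4] 4.1 [[0.5013 0.3366 0.124 ]]
top [ 88.9 244.9] [ 77 233  25  25 520] rect [24. 24.] 90.0 [[0.4253 0.342  0.124 ]]
scene [401.6 158.2] [387 142  30  33 584] rect [37.4 21.7] 72.3 [[0.4838 0.3345 0.124 ]]
24.05 [ 0.42553932 -0.08586352  0.31275331]
```

```bash
python3 -c "
from workcell import manip
print(manip.hand_in())"
```

```text
the job is handed in; nothing more can be done
None
```

The orange unit stood by itself on the check plate for about a second and now stands upright, cap up, in the box's empty cell. I handed the job in at about 24 s; it returned no verdict. One slip on the way: my first top grasp closed on nothing above the cap, so I reopened, went lower and gripped it.

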